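Right the fallen bottle and refit the guard rail of the bottle stand

TASK

The guard rail came off the bottle stand and a white bottle fell out. Stand the fallen bottle upright on the round rubber mat in the stand, then hang the guard rail back on the front of the stand: both hook tabs into the upper slots of the two uprights and down until they are fully engaged. Do not knock over the jar that stands in the stand.

Things in the scene. Friction and masses are not known exactly. Their poses are not given: they have to be found in the camera images.
- bottle: Fallen bottle, 0.1 to 0.2 kg: opaque white, round, 108 mm tall; body 60 mm diameter up to 75 mm above its underside, fixed screw cap 49 mm diameter from 81 to 107 mm. Origin: centre of its underside; z axis towards the cap. It starts lying on the worktop to the left of the stand, cap pointing to the robot's left (+y, within 0.6 rad).
- rail: Guard rail, 0.16 kg: aluminium bar 200 mm long (its y), 36 high (z), 14 thick (x), two hook tabs on its rear (+x) face at y = +80 and -80 mm. Origin: centre of the bar's underside, z up. It starts standing on its underside on the worktop, tabs away from the robot, to the right of the stand. Hung fully, its origin is at x -92, y 0, z 48 mm in the stand's frame.
- stand: Fixed bottle stand: grey tray 170 mm deep (x), 250 wide (y), floor 6 mm thick, rims 16 mm high at sides and back, two steel uprights 32 mm wide, 112 high at its front edge at y = +80 and -80 mm, front faces at x = -85 mm, face 4 mm thick, hollow behind. Origin: centre of its underside, on the worktop; x to its back (away from the robot), y left, z up.
- mat: Fixed black round rubber mat, 84 mm diameter, 3 mm thick, on the tray floor: the empty place. Origin: centre of its underside; its top is 9 mm above the worktop. It lies in the left or right half of the stand, 60 mm from the middle (y) and 30 mm behind the stand's origin (x).
- jar: Amber square jar with a wide cream screw cap, 68 x 68 x 126 mm, 0.36 kg, loose, standing in the other half of the stand. Origin: centre of its underside, z up.
- slot_left (a point): Centre of the upper slot of the left (+y) upright, on its front face. Slot 16 mm wide (y), 28 mm high: z 70 to 98 mm above the worktop. Below it is a like lower slot at z 20 to 48 mm, not to be used. Axes as the stand.
- slot_right (a point): The same for the right (-y) upright, 160 mm from the left one.
- tab_left (a point): Centre of the rear face of the rail's left (+y) hook tab, 19 mm behind and 22 mm above the rail's origin. Tab 8 mm wide: a neck (z 22 to 32 mm of the rail) runs back to a lip that hangs down (x 14 to 19, z 12 to 32 mm), 7 mm gap between bar and lip. Goes level into the slot centre, back until the bar meets the upright, then down 14 mm until the neck rests on the slot's lower edge.
- tab_right (a point): The same for the right (-y) hook tab, 160 mm from the left one.
There are look-alikes about, which are no part of the job. What is shaped like the bottle but blue or purple is not meant.

How it is judged:
On the way, in this order (a step that is already met when the one before it is completed fails the run):
1. the bottle stands upright on the rubber mat (angle between bottle's own z axis and vertical below 0.12 rad and horizontal distance between bottle and mat below 0.018 m and z of bottle in the frame of mat below 0.008 m), for 0.2 s.
2. the rail hangs in the upper slots (z of rail in the frame of stand between 0.043 and 0.053 m and x of rail in the frame of stand between -0.099 and -0.086 m and angle between the y axis of rail and the y axis of stand, either way round below 0.06 rad), for 0.2 s.
At the end, for the whole second after the job is handed in: Bottle at rest upright (0.12 rad) on the mat, within 18 mm of its centre; rail at rest with both tabs in the upper slots, height within 5 mm of fully engaged, bar against the uprights (7 mm), along the stand's front within 0.06 rad, centred within 10 mm, upright within 0.25 rad (all of step 1 and all of step 2 and linear speed of each of bottle, rail below 0.02 m/s and y of rail in the frame of stand between -0.01 and 0.01 m and angle between rail's own z axis and vertical below 0.25 rad); the robot touches nothing.
It fails at once if the jar in the stand is knocked over (angle between jar's own z axis and vertical above 0.5 rad).
It also fails if it takes over 72 s, if anything falls off the work surface, if the arm or the gripper's body presses on something with over 40 N, if the wrist force passes 120 N, or if a joint passes its speed limit or range.

ROBOT

A 6-joint arm with a two-finger parallel gripper is mounted at the origin on a cart in front of the work surface, level with it; the furniture and walls round the work are solid. World frame = base frame: x ahead of the robot, y to its left, z up, the work surface at z = 0. Lengths are in m, angles in rad, forces in N, time in s.
With the tool pointing down it reaches from about 0.375 to 0.975 m from the base axis. Payload 3.8 kg.
Tool frame: the origin (TCP) lies midway between the tips of the shut fingers; the grasp point (between the pads) lies 19 mm behind it; z points along the fingers, y is the direction in which the jaws open and shut (so a half turn about z gives the same grasp; the last joint's range is limited). The gripper opens to 85 mm and grips with 20 to 120 N. Pads are 22 mm wide; open, the fingers measure 114 mm over their backs; the gripper's body (76 mm by 85 mm) begins 54 mm behind the grasp point. The pads swing forward as they close: fully open they stand 13 mm farther back than shut.
Start: joints at [-1.251, 0.264, 1.604, -0, 1.274, -0.037], TCP at [0.236, -0.632, 0.231] pointing down, gripper open.
Joint ranges: [-2.63, 2.63], [-0.94, 2.18], [0.31, 2.57], [-1.31, 4.45], [0, 2.66], [-2.55, 2.55]. Speed limits (rad/s): [2.57, 2.57, 3.14, 3.14, 3.14, 3.14].

INTERFACE

Orientations are given as a rotation vector (axis times angle).
In Python, from workcell import bot gives the robot as it stands.
- The arm moves only by the shell command python3 -m inch 'ROWS' [FORCE]. ROWS is JSON, a list of rows, each an object of numbers: "dx", "dy", "dz": the shift along the tool's x, y, z in m; "ax", "ay", "az": the turn, a rotation vector about the tool's x, y, z in degrees; "fingers": the opening, from -1 (shut) to 1 (fully open). A call has 1 to 20 rows; each row is the pose to reach, as a shift and turn from the pose measured when the call began, along the tool's axes at that moment; what a row does not reach only later rows make up. A row lasts 1/8 s, in which the tool goes at most 62.5 mm and 10.7 degrees, less where a joint would pass 70% of its speed; a pose out of reach is approached as far as the arm can. A call with a gripper value outside its range is refused whole. The fingers move at their own pace and stop on an object; FORCE is the grip in N (left out, the last holds). Time passes only in rows, so rows that repeat a pose let the fingers close. It gives the time, the measured TCP pose, the force and the opening at its end, in the units of the state.
- bot.read_state(): the state, without advancing time (a new reading comes with each control period).
- bot.read_camera(name): name is "scene" or "top" or "wrist"; returns (picture, depth): 480x640x3 uint8, blue, green, red; 480x640 float32, m along the optical axis (not along the pixel's ray), 0 where there is no reading.
- bot.get_calibration(name): a dict with "intrinsics" (3x3 intrinsics, pixels), "distortion" ([k1, k2, p1, p2, k3] as OpenCV has them; the pictures are not rectified), "view" (4x4, takes a point from world to camera coordinates). Camera axes: x right, y down, z forward; pixel columns grow to the right and rows downward; lengths in m; the calibration is good to about 2 mm. A picture is of the moment at which its call begins: read the wrist's pose just before it. get_calibration takes no time and is no camera call; for the wrist camera it gives the pose at the moment of the call.
- bot.finish_job(): hands the job in, once; it reports no verdict.
Trained networks look in the newest picture that a camera, given by its name, has taken for a name from the list of things; names that differ only in an ending like _2 or _b are one class to them, and where a whole thing is asked for, a point or a joint stands for the part that bears it (a point fixed in the world has none). Each returns a list of dicts, best first, with "p" (0 to 1); they miss things now and then, are a little off and sometimes report something else, mostly with a low value. They report only what shows in the picture. A call takes as long as a camera call. They do not tell look-alikes from the thing itself.
- bot.masks_of(camera, thing): "region" (480x640 bool, what is visible of it) and "box" ([left, top, right, bottom] in pixels, round what is visible of it).
The state is a dict: "time": time; "q": joint angles; "joint_vel": joint speeds; "joint_torque": joint torques, N m; "tool_pos": TCP position; "tcp_rot": TCP orientation; "wrist_force": force on the tool from outside, world axes, zero at the start; "torque": the same for the moment, N m; "width": opening from 0.0 (shut) to 1.0 (fully open).
Only numpy, scipy, OpenCV 4.12 (cv2) and the standard library are available. Lean on these libraries where they do the work, as an engineer would, in place of code of your own. Each camera call takes 0.05 s, during which the arm holds its last target. There are 200 camera calls.

## Working session

There is one attempt and no reset: what is moved stays moved. The work goes in short steps, Python scripts to look and compute and a shell command to move; the robot and the scene stay as the last step left them, time stands still between calls to the robot, and variables do not carry over. Pictures are saved under pics/ and viewed, about 8 in all and at most 12, crops included, and the job is handed in when it is done.

```bash
ls; mkdir -p pics
cat > h.py <<'E'
import numpy as np, cv2
from workcell import bot
from scipy.spatial.transform import Rotation as R
def cloud(cam, depth, region=None, cal=None):
    c=cal or bot.get_calibration(cam); K=np.array(c["intrinsics"]);D=np.array(c["distortion"]);V=np.array(c["view"])
    m=depth>0
    if region is not None: m&=region
    v,u=np.nonzero(m)
    n=cv2.undistortPoints(np.c_[u,v].astype(float).reshape(-1,1,2),K,D).reshape(-1,2)
    d=depth[v,u]; P=np.c_[n*d[:,None],d]
    return (P-V[:3,3])@V[:3,:3]
E
cat > look.py <<'E'
from h import *
ims=[]
for cam in ("scene","top"):
    im,d=bot.read_camera(cam); ims.append(im)
    for t in ("bottle","rail","stand","mat","jar"):
        for r in bot.masks_of(cam,t)[:3]:
            P=cloud(cam,d,r["region"])
            if len(P)<5: print(cam,t,r["p"],r["box"],"no depth");continue
            print(cam,t,round(r["p"],2),np.round(r["box"]).astype(int),len(P),"med",np.median(P,0).round(3),"lo",np.percentile(P,3,0).round(3),"hi",np.percentile(P,97,0).round(3), im[r["region"]].mean(0).astype(int))
cv2.imwrite("pics/a_scene.png",ims[0]);cv2.imwrite("pics/a_top.png",ims[1])
print(bot.read_state()["time"])
E
python3 look.py
```

```text
pics
scene bottle 0.8 [273 316 306 369] 1218 med [0.448 0.329 0.049] lo [0.422 0.272 0.006] hi [0.486 0.373 0.062] [210 212 214]
scene bottle 0.8 [207 393 263 423] 1520 med [0.459 0.52  0.052] lo [0.415 0.477 0.017] hi [0.51  0.555 0.062] [192 107  67]
scene bottle 0.66 [232 258 281 294] 990 med [0.62  0.206 0.05 ] lo [0.587 0.157 0.004] hi [0.666 0.253 0.063] [156  82 131]
scene rail 0.9 [387 173 414 220] 433 med [ 0.429 -0.281  0.033] lo [ 0.423 -0.397  0.002] hi [ 0.452 -0.196  0.041] [155 154 152]
scene stand 0.64 [261 191 354 274] 2904 med [ 0.559 -0.008  0.009] lo [ 0.509 -0.147  0.003] hi [0.675 0.1   0.109] [143 140 137]
scene mat 0.83 [299 210 323 228] 359 med [ 0.624 -0.086  0.011] lo [ 0.594 -0.119  0.006] hi [ 0.663 -0.047  0.015] [56 57 59]
scene jar 0.58 [275 204 308 254] 1300 med [0.614 0.061 0.091] lo [0.59  0.012 0.016] hi [0.653 0.074 0.135] [ 85 108 141]
top bottle 0.92 [208 259 243 286] 631 med [0.455 0.311 0.049] lo [0.425 0.264 0.017] hi [0.49  0.366 0.063] [206 209 212]
top bottle 0.75 [145 254 176 292] 623 med [0.462 0.501 0.052] lo [0.419 0.466 0.009] hi [0.511 0.54  0.065] [181 105  57]
top bottle 0.57 [245 203 281 233] 627 med [0.625 0.191 0.052] lo [0.59  0.146 0.026] hi [0.658 0.243 0.065] [162  83 140]
top rail 0.69 [389 269 458 281] 383 med [ 0.431 -0.307  0.034] lo [ 0.422 -0.389 -0.002] hi [ 0.444 -0.208  0.044] [202 203 201]
top stand 0.65 [292 193 378 258] 3304 med [ 0.576 -0.029  0.006] lo [ 0.514 -0.147 -0.003] hi [0.681 0.093 0.071] [175 174 170]
top mat 0.83 [340 199 364 228] 521 med [ 0.631 -0.085  0.009] lo [ 0.597 -0.12  -0.   ] hi [ 0.667 -0.049  0.017] [73 73 75]
top jar 0.94 [302 200 326 227] 610 med [0.616 0.037 0.127] lo [0.589 0.004 0.012] hi [0.655 0.069 0.138] [140 172 194]
0.6
```

View pics/a_scene.png

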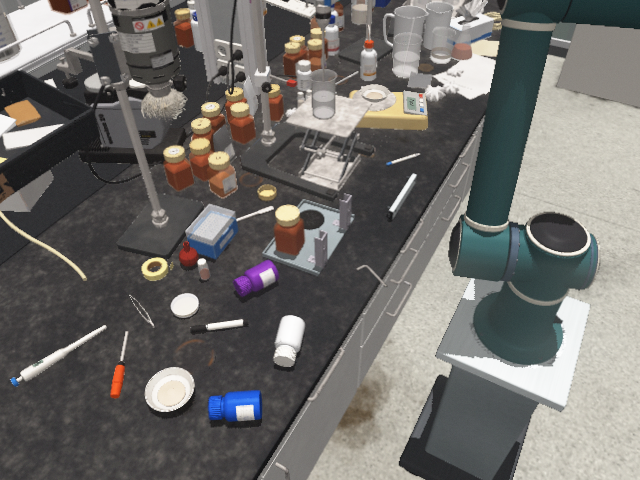

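View pics/a_top.png

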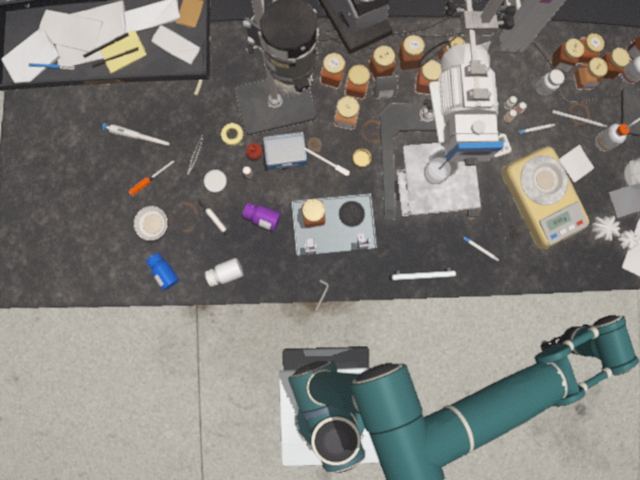

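```bash
cat > fit.py <<'E'
from h import *
for cam in ("scene","top"):
    im,d=bot.read_camera(cam)
    b=max((r for r in bot.masks_of(cam,"bottle") if np.ptp(im[r["region"]].mean(0))<30),key=lambda r:r["p"])
    P=cloud(cam,d,b["region"]);P=P[(P[:,2]>.012)&(P[:,2]<.075)]
    T=P[P[:,2]>.035]; c=T[:,:2].mean(0); w,v=np.linalg.eigh(np.cov((T[:,:2]-c).T)); a=v[:,1]*np.sign(v[1,1])
    s=(P[:,:2]-c)@a; n=(P[:,:2]-c)@[-a[1],a[0]]
    print(cam,"bottle",c.round(3),"ang",np.degrees(np.arctan2(a[1],a[0])).round(1),"s",np.percentile(s,[1,99]).round(3))
    for lo in np.arange(-.06,.07,.02):
        m=(s>lo)&(s<lo+.02)
        if m.sum()>10: print("  ",lo.round(2),m.sum(),"zmax",np.percentile(P[m,2],95).round(3),"n",np.percentile(n[m],[3,97]).round(3))
    print("  end0",(c+a*np.percentile(s,1)).round(3),"end1",(c+a*np.percentile(s,99)).round(3))
    r=bot.masks_of(cam,"rail")[0];P=cloud(cam,d,r["region"]);T=P[(P[:,2]>.028)&(P[:,2]<.05)]
    rect=cv2.minAreaRect(T[:,:2].astype(np.float32)*1000);print(cam,"rail",len(T),rect)
    c=np.median(T[:,:2],0); l=np.polyfit(T[:,1],T[:,0],1);print("  line slope deg",np.degrees(np.arctan(l[0])).round(1),"x at mid",np.polyval(l,T[:,1].mean()).round(3),"y",np.percentile(T[:,1],[1,99]).round(3))
    for side in ("slot_left","slot_right"):
        for r in bot.masks_of(cam,side)[:2]:
            P=cloud(cam,d,r["region"]);print(cam,side,round(r["p"],2),np.round(r["box"]),P.mean(0).round(3) if len(P) else None)
    P=cloud(cam,d); m=(P[:,0]>.45)&(P[:,0]<.72)&(P[:,1]>-.18)&(P[:,1]<.13)
    up=P[m&(P[:,2]>.075)&(P[:,2]<.118)&(P[:,0]<.56)]
    for sgn in (1,-1):
        q=up[(up[:,1]+.025)*sgn>0]
        if len(q)>5: print("  upright",sgn,len(q),np.median(q,0).round(3),q.min(0).round(3),q.max(0).round(3))
E
python3 fit.py
```

```text
scene bottle [0.452 0.321] ang 106.3 s [-0.054  0.052]
   -0.06 119 zmax 0.062 n [-0.027  0.023]
   -0.04 189 zmax 0.062 n [-0.028  0.024]
   -0.02 188 zmax 0.06 n [-0.027  0.026]
   0.0 266 zmax 0.059 n [-0.027  0.026]
   0.02 149 zmax 0.052 n [-0.021  0.022]
   0.04 228 zmax 0.051 n [-0.022  0.021]
  end0 [0.467 0.27 ] end1 [0.437 0.371]
scene rail 266 ((436.21728515625, -295.3114318847656), (26.692214965820312, 206.61184692382812), 2.415931463241577)
  line slope deg -1.8 x at mid 0.432 y [-0.396 -0.195]
scene slot_left 0.79 [262. 194. 355. 276.] [ 0.568 -0.015  0.025]
scene slot_left 0.27 [298. 209. 324. 229.] [ 0.626 -0.085  0.011]
scene slot_right 0.57 [265. 194. 355. 276.] [ 0.569 -0.016  0.024]
  upright 1 185 [0.517 0.062 0.099] [0.507 0.033 0.075] [0.532 0.069 0.117]
  upright -1 170 [ 0.528 -0.098  0.1  ] [ 0.518 -0.127  0.076] [ 0.544 -0.089  0.117]
top bottle [0.457 0.313] ang 108.8 s [-0.049  0.056]
   -0.06 77 zmax 0.063 n [-0.025  0.026]
   -0.04 121 zmax 0.063 n [-0.027  0.026]
   -0.02 123 zmax 0.063 n [-0.026  0.026]
   0.0 118 zmax 0.06 n [-0.027  0.026]
   0.02 97 zmax 0.056 n [-0.022  0.022]
   0.04 84 zmax 0.053 n [-0.022  0.022]
  end0 [0.473 0.267] end1 [0.439 0.366]
top rail 295 ((437.5512390136719, -298.26995849609375), (28.04122543334961, 196.6647186279297), 0.7110959887504578)
  line slope deg -1.7 x at mid 0.432 y [-0.395 -0.203]
top slot_left 0.58 [292. 199. 374. 255.] [ 0.585 -0.027  0.01 ]
top slot_right 0.9 [292. 198. 377. 255.] [ 0.586 -0.029  0.01 ]
  upright 1 34 [0.511 0.047 0.109] [0.506 0.034 0.081] [0.531 0.064 0.118]
  upright -1 48 [ 0.523 -0.111  0.106] [ 0.518 -0.129  0.077] [ 0.541 -0.095  0.117]
```

```bash
cat >> h.py <<'E'
def Rt(z,y):
    z=np.array(z,float);z/=np.linalg.norm(z);y=np.array(y,float);y-=z*(z@y);y/=np.linalg.norm(y)
    return np.c_[np.cross(y,z),y,z]
def rel(targets,s=None):
    s=s or bot.read_state(); p=np.array(s["tool_pos"]);M=R.from_rotvec(s["tcp_rot"]).as_matrix()
    for T,Q in targets:
        d=M.T@(np.array(T)-p); a=R.from_matrix(M.T@Q).as_rotvec(degrees=True)
        print("d",d.round(4),"a",a.round(1),"rows>=",int(np.ceil(max(np.linalg.norm(d)/.0625,np.linalg.norm(a)/10.7))))
def az(d): d=np.radians(d);return np.array([np.cos(d),np.sin(d),0])
def pick(t,sg,ang=107.5):
    t=np.radians(t);return Rt(-np.cos(t)*np.array([0,0,1])-np.sin(t)*az(ang),sg*az(ang-90))
def place(t,sg,ang):
    t=np.radians(t);return Rt(np.cos(t)*az(ang)-np.sin(t)*np.array([0,0,1]),sg*az(ang-90))
E
python3 - <<'E'
from h import *
s=bot.read_state();print(s["tool_pos"],R.from_rotvec(s["tcp_rot"]).as_matrix().round(2).tolist(),s["width"])
g=np.r_[np.array([.4715,.268])+.052*az(107.5)[:2],.031]
for sg in (1,-1):
    Q=pick(20,sg);z=Q[:,2];T=g+.019*z
    print(sg,T);rel([((.45,-.25,.25),Q),((.45,.05,.25),Q),(T-.12*z,Q),(T,Q)])
E
```

```text
[ 0.23575899 -0.63250542  0.23131506] [[0.94, 0.35, 0.0], [0.35, -0.94, -0.0], [-0.0, 0.0, -1.0]] 1.0026655009389513
1 [0.4578174  0.31139566 0.01314584]
d [ 0.3343 -0.2836 -0.0187] a [-15.2 -16.  -86.1] rows>= 9
d [ 0.4391 -0.5647 -0.0187] a [-15.2 -16.  -86.1] rows>= 12
d [ 0.5399 -0.8479  0.1053] a [-15.2 -16.  -86.1] rows>= 17
d [ 0.5378 -0.8069  0.2181] a [-15.2 -16.  -86.1] rows>= 16
-1 [0.4578174  0.31139566 0.01314584]
d [ 0.3343 -0.2836 -0.0187] a [-16.2  15.4  91.9] rows>= 9
d [ 0.4391 -0.5647 -0.0187] a [-16.2  15.4  91.9] rows>= 12
d [ 0.5399 -0.8479  0.1053] a [-16.2  15.4  91.9] rows>= 17
d [ 0.5378 -0.8069  0.2181] a [-16.2  15.4  91.9] rows>= 16
```

```bash
python3 -m inch '[{"dx":0.334,"dy":-0.284,"dz":-0.019,"ax":-15.2,"ay":-16,"az":-86.1,"fingers":1},{"dx":0.334,"dy":-0.284,"dz":-0.019,"ax":-15.2,"ay":-16,"az":-86.1},{"dx":0.334,"dy":-0.284,"dz":-0.019,"ax":-15.2,"ay":-16,"az":-86.1},{"dx":0.334,"dy":-0.284,"dz":-0.019,"ax":-15.2,"ay":-16,"az":-86.1},{"dx":0.334,"dy":-0.284,"dz":-0.019,"ax":-15.2,"ay":-16,"az":-86.1},{"dx":0.334,"dy":-0.284,"dz":-0.019,"ax":-15.2,"ay":-16,"az":-86.1},{"dx":0.334,"dy":-0.284,"dz":-0.019,"ax":-15.2,"ay":-16,"az":-86.1},{"dx":0.439,"dy":-0.565,"dz":-0.019,"ax":-15.2,"ay":-16,"az":-86.1},{"dx":0.439,"dy":-0.565,"dz":-0.019,"ax":-15.2,"ay":-16,"az":-86.1},{"dx":0.439,"dy":-0.565,"dz":-0.019,"ax":-15.2,"ay":-16,"az":-86.1},{"dx":0.439,"dy":-0.565,"dz":-0.019,"ax":-15.2,"ay":-16,"az":-86.1},{"dx":0.439,"dy":-0.565,"dz":-0.019,"ax":-15.2,"ay":-16,"az":-86.1},{"dx":0.54,"dy":-0.848,"dz":0.08,"ax":-15.2,"ay":-16,"az":-86.1},{"dx":0.54,"dy":-0.848,"dz":0.08,"ax":-15.2,"ay":-16,"az":-86.1},{"dx":0.54,"dy":-0.848,"dz":0.08,"ax":-15.2,"ay":-16,"az":-86.1},{"dx":0.54,"dy":-0.848,"dz":0.08,"ax":-15.2,"ay":-16,"az":-86.1},{"dx":0.54,"dy":-0.848,"dz":0.08,"ax":-15.2,"ay":-16,"az":-86.1},{"dx":0.54,"dy":-0.848,"dz":0.08,"ax":-15.2,"ay":-16,"az":-86.1}]' 60
cat > wl.py <<'E'
from h import *
import sys
cal=bot.get_calibration("wrist");im,d=bot.read_camera("wrist");cv2.imwrite("pics/%s.png"%sys.argv[1],im)
for r in bot.masks_of("wrist","bottle")[:2]:
    P=cloud("wrist",d,r["region"],cal);P=P[(P[:,2]>.012)&(P[:,2]<.075)]
    T=P[P[:,2]>.035]
    if len(T)<50: continue
    c=T[:,:2].mean(0); w,v=np.linalg.eigh(np.cov((T[:,:2]-c).T)); a=v[:,1]*np.sign(v[1,1])
    s=(P[:,:2]-c)@a; n=(P[:,:2]-c)@[-a[1],a[0]]
    print("p",r["p"],r["box"],"ang",np.degrees(np.arctan2(a[1],a[0])).round(1),"n",np.percentile(n,[2,98]).round(3),"ends",(c+a*np.percentile(s,1)).round(3),(c+a*np.percentile(s,99)).round(3),"zmax",P[:,2].max().round(3),im[r["region"]].mean(0))
s=bot.read_state();print(s["q"],s["tool_pos"])
E
python3 wl.py w1
```

```text
[-1.25090943e+00  2.63905983e-01  1.60399085e+00  5.60595739e-06
  1.27367687e+00 -3.68786165e-02] [ 0.23575644 -0.63249825  0.23128063]invalid input at $[1]: expected keys dx, dy, dz, ax, ay, az, fingers
```

View pics/w1.png

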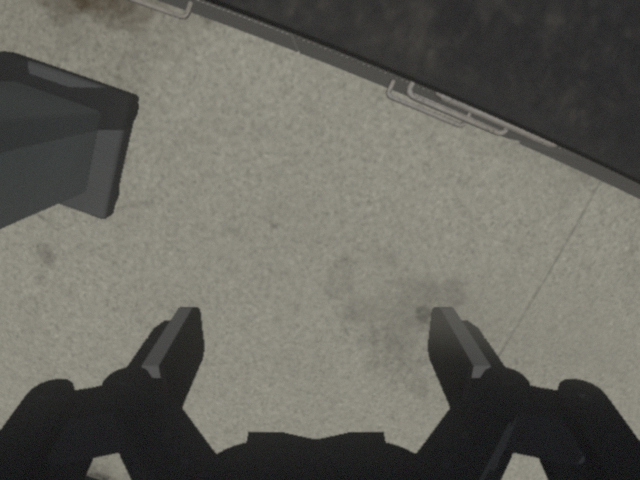

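Wrist picture from the start pose (floor only, nothing in the jaws): the move was refused because every row needs all keys. I'll resend it.

```bash
python3 -m inch '[{"dx":0.334,"dy":-0.284,"dz":-0.019,"ax":-15.2,"ay":-16,"az":-86.1,"fingers":1},{"dx":0.334,"dy":-0.284,"dz":-0.019,"ax":-15.2,"ay":-16,"az":-86.1,"fingers":1},{"dx":0.334,"dy":-0.284,"dz":-0.019,"ax":-15.2,"ay":-16,"az":-86.1,"fingers":1},{"dx":0.334,"dy":-0.284,"dz":-0.019,"ax":-15.2,"ay":-16,"az":-86.1,"fingers":1},{"dx":0.334,"dy":-0.284,"dz":-0.019,"ax":-15.2,"ay":-16,"az":-86.1,"fingers":1},{"dx":0.334,"dy":-0.284,"dz":-0.019,"ax":-15.2,"ay":-16,"az":-86.1,"fingers":1},{"dx":0.334,"dy":-0.284,"dz":-0.019,"ax":-15.2,"ay":-16,"az":-86.1,"fingers":1},{"dx":0.439,"dy":-0.565,"dz":-0.019,"ax":-15.2,"ay":-16,"az":-86.1,"fingers":1},{"dx":0.439,"dy":-0.565,"dz":-0.019,"ax":-15.2,"ay":-16,"az":-86.1,"fingers":1},{"dx":0.439,"dy":-0.565,"dz":-0.019,"ax":-15.2,"ay":-16,"az":-86.1,"fingers":1},{"dx":0.439,"dy":-0.565,"dz":-0.019,"ax":-15.2,"ay":-16,"az":-86.1,"fingers":1},{"dx":0.439,"dy":-0.565,"dz":-0.019,"ax":-15.2,"ay":-16,"az":-86.1,"fingers":1},{"dx":0.54,"dy":-0.848,"dz":0.08,"ax":-15.2,"ay":-16,"az":-86.1,"fingers":1},{"dx":0.54,"dy":-0.848,"dz":0.08,"ax":-15.2,"ay":-16,"az":-86.1,"fingers":1},{"dx":0.54,"dy":-0.848,"dz":0.08,"ax":-15.2,"ay":-16,"az":-86.1,"fingers":1},{"dx":0.54,"dy":-0.848,"dz":0.08,"ax":-15.2,"ay":-16,"az":-86.1,"fingers":1},{"dx":0.54,"dy":-0.848,"dz":0.08,"ax":-15.2,"ay":-16,"az":-86.1,"fingers":1},{"dx":0.54,"dy":-0.848,"dz":0.08,"ax":-15.2,"ay":-16,"az":-86.1,"fingers":1}]' 60
python3 wl.py w2
```

```text
time: 3.45
tool_pos: [0.4445, 0.3538, 0.1488]
tcp_rot: [1.678, 2.298, -0.3]
wrist_force: [-0.2, -1.4, -0.0]
width: 1.0
p 0.86 [275.0, 124.2, 364.2, 293.5] ang 109.8 n [-0.026  0.027] ends [0.474 0.273] [0.439 0.371] zmax 0.06 [223.51895405 227.48553303 228.73464335]
p 0.6 [391.4, 300.7, 513.1, 401.7] ang 59.5 n [-0.025  0.016] ends [0.592 0.161] [0.647 0.254] zmax 0.06 [157.9636567  117.93709813 148.01593514]
[ 0.80854091  0.24145216  1.82748123 -0.32077269  1.26324584  0.62853138] [0.44521156 0.35106143 0.15063811]
```

Run:
```python
from h import *
a=az(109);Q=pick(20,1,109);z=Q[:,2];g=np.r_[np.array([.473,.2695])+.052*a[:2],.031];T=g+.018*z
print(T);rel([(T-.06*z,Q),(T,Q)])
```

```text
[0.45807477 0.31284601 0.01408553]
d [0.0089 0.0003 0.0821] a [-0.6  0.1 -1.3] rows>= 2
d [0.009  0.0009 0.1421] a [-0.6  0.1 -1.3] rows>= 3
```

```bash
python3 -m inch '[{"dx":0.009,"dy":0.001,"dz":0.08,"ax":-0.6,"ay":0,"az":-1.3,"fingers":1},{"dx":0.009,"dy":0.001,"dz":0.08,"ax":-0.6,"ay":0,"az":-1.3,"fingers":1},{"dx":0.009,"dy":0.001,"dz":0.12,"ax":-0.6,"ay":0,"az":-1.3,"fingers":1},{"dx":0.009,"dy":0.001,"dz":0.142,"ax":-0.6,"ay":0,"az":-1.3,"fingers":1},{"dx":0.009,"dy":0.001,"dz":0.142,"ax":-0.6,"ay":0,"az":-1.3,"fingers":1},{"dx":0.009,"dy":0.001,"dz":0.142,"ax":-0.6,"ay":0,"az":-1.3,"fingers":1},{"dx":0.009,"dy":0.001,"dz":0.142,"ax":-0.6,"ay":0,"az":-1.3,"fingers":-1},{"dx":0.009,"dy":0.001,"dz":0.142,"ax":-0.6,"ay":0,"az":-1.3,"fingers":-1},{"dx":0.009,"dy":0.001,"dz":0.142,"ax":-0.6,"ay":0,"az":-1.3,"fingers":-1},{"dx":0.009,"dy":0.001,"dz":0.142,"ax":-0.6,"ay":0,"az":-1.3,"fingers":-1},{"dx":0.009,"dy":0.001,"dz":0.142,"ax":-0.6,"ay":0,"az":-1.3,"fingers":-1}]' 60
python3 - <<'E'
from h import *
s=bot.read_state();print(s["tool_pos"],s["width"],s["wrist_force"])
# record: bottle in tool frame
M=R.from_rotvec(s["tcp_rot"]).as_matrix();p=np.array(s["tool_pos"])
a=az(109);print("base in tool",M.T@(np.array([.473,.2695,.03])-p),"axis in tool",M.T@a)
Qm=place(20,1,75)
rel([(p+[0,0,.2],M),((.5,.1,.26),M),((.56,-.16,.28),Qm)])
E
```

```text
time: 4.92
tool_pos: [0.4593, 0.3143, 0.0162]
tcp_rot: [1.649, 2.313, -0.287]
wrist_force: [-1.0, 0.4, 5.9]
width: 0.67
[0.4592512  0.31428928 0.01615806] 0.6700874532969273 [-0.95013611  0.4233877   5.85055178]
base in tool [-0.04873482 -0.00156953  0.0030269 ] axis in tool [ 9.39518078e-01  8.36860016e-04 -3.42498294e-01]
d [-0.0685  0.0007 -0.1879] a [0. 0. 0.] rows>= 4
d [-0.2864 -0.0305 -0.1553] a [0. 0. 0.] rows>= 6
d [-0.5425 -0.0586 -0.0833] a [-15.7  87.1  34.3] rows>= 9
```

```bash
python3 -m inch '[{"dx":-0.03,"dy":0,"dz":-0.08,"ax":0,"ay":0,"az":0,"fingers":-1},{"dx":-0.05,"dy":0,"dz":-0.14,"ax":0,"ay":0,"az":0,"fingers":-1},{"dx":-0.0685,"dy":0,"dz":-0.188,"ax":0,"ay":0,"az":0,"fingers":-1},{"dx":-0.0685,"dy":0,"dz":-0.188,"ax":0,"ay":0,"az":0,"fingers":-1},{"dx":-0.0685,"dy":0,"dz":-0.188,"ax":0,"ay":0,"az":0,"fingers":-1}]'
python3 - <<'E'
from h import *
s=bot.read_state();p=np.array(s["tool_pos"])
print(s["q"],s["width"])
Qm=place(20,1,75);rel([((.50,.0,.32),Qm),((.56,-.12,.32),Qm)])
E
```

```text
time: 5.55
tool_pos: [0.4589, 0.3148, 0.2175]
tcp_rot: [1.65, 2.313, -0.282]
wrist_force: [0.2, -0.6, -2.2]
width: 0.671
[ 0.75312634  0.1420207   1.8144828  -0.32826847  1.33898282  0.52256728] 0.6705749334013893
d [-0.3274 -0.0632  0.0093] a [-15.6  86.9  34.3] rows>= 9
d [-0.4524 -0.0457  0.0548] a [-15.6  86.9  34.3] rows>= 9
```

```bash
python3 -m inch '[{"dx":-0.327,"dy":-0.063,"dz":0.009,"ax":-15.6,"ay":86.9,"az":34.3,"fingers":-1},{"dx":-0.327,"dy":-0.063,"dz":0.009,"ax":-15.6,"ay":86.9,"az":34.3,"fingers":-1},{"dx":-0.327,"dy":-0.063,"dz":0.009,"ax":-15.6,"ay":86.9,"az":34.3,"fingers":-1},{"dx":-0.327,"dy":-0.063,"dz":0.009,"ax":-15.6,"ay":86.9,"az":34.3,"fingers":-1},{"dx":-0.327,"dy":-0.063,"dz":0.009,"ax":-15.6,"ay":86.9,"az":34.3,"fingers":-1},{"dx":-0.452,"dy":-0.046,"dz":0.055,"ax":-15.6,"ay":86.9,"az":34.3,"fingers":-1},{"dx":-0.452,"dy":-0.046,"dz":0.055,"ax":-15.6,"ay":86.9,"az":34.3,"fingers":-1},{"dx":-0.452,"dy":-0.046,"dz":0.055,"ax":-15.6,"ay":86.9,"az":34.3,"fingers":-1},{"dx":-0.452,"dy":-0.046,"dz":0.055,"ax":-15.6,"ay":86.9,"az":34.3,"fingers":-1},{"dx":-0.452,"dy":-0.046,"dz":0.055,"ax":-15.6,"ay":86.9,"az":34.3,"fingers":-1},{"dx":-0.452,"dy":-0.046,"dz":0.055,"ax":-15.6,"ay":86.9,"az":34.3,"fingers":-1},{"dx":-0.452,"dy":-0.046,"dz":0.055,"ax":-15.6,"ay":86.9,"az":34.3,"fingers":-1}]'
cat > chk.py <<'E'
from h import *
s=bot.read_state();p=np.array(s["tool_pos"]);M=R.from_rotvec(s["tcp_rot"]).as_matrix()
print(np.round(s["q"],2),s["width"],p,M[:,2].round(3))
b=M@np.array([-.0487,-.0016,.003])+p;a=M@np.array([.9395,0,-.3425]);print("base",b.round(4),"axis",a.round(3))
Qm=place(20,1,75);rel([(p,Qm)])
E
python3 chk.py
```

```text
time: 7.05
tool_pos: [0.5599, -0.1186, 0.3209]
tcp_rot: [-1.684, -1.299, -1.178]
wrist_force: [-0.9, -0.5, -1.7]
width: 0.667
[-0.78  0.32  1.8   0.99  1.79 -0.71] 0.6667200856665415 [ 0.55993607 -0.1186498   0.32087978] [ 0.242  0.907 -0.345]
base [ 0.555  -0.1318  0.2741] axis [-0.002  0.003  1.   ]
d [0. 0. 0.] a [-0.1  0.2  0.2] rows>= 1
```

Run:
```python
from h import *
for cam in ("top","scene"):
    im,d=bot.read_camera(cam);P=cloud(cam,d)
    for r in bot.masks_of(cam,"bottle")[:3]:
        Q=cloud(cam,d,r["region"]);Q=Q[np.abs(Q[:,:2]-[.555,-.13]).max(1)<.1]
        if len(Q)<20: continue
        for lo,hi in((.28,.34),(.36,.376),(.377,.39)):
            q=Q[(Q[:,2]>lo)&(Q[:,2]<hi)]
            if len(q)>5:print(cam,lo,len(q),"mid",((np.percentile(q,2,0)+np.percentile(q,98,0))/2).round(4),"ext",np.ptp(q,0).round(3))
        print(cam,"z range",np.percentile(Q[:,2],[1,99]).round(3),im[r["region"]].mean(0))
    if cam=="scene":
        cv2.imwrite("pics/b.png",cv2.resize(im[90:300,240:520],None,fx=2.8,fy=2.8,interpolation=cv2.INTER_CUBIC))
```

```text
top 0.28 44 mid [ 0.5567 -0.128   0.3179] ext [0.064 0.053 0.054]
top 0.36 66 mid [ 0.5538 -0.1283  0.3705] ext [0.045 0.045 0.014]
top 0.377 228 mid [ 0.5553 -0.1295  0.382 ] ext [0.047 0.048 0.011]
top z range [0.171 0.387] [203.77391304 208.34130435 211.63043478]
scene 0.28 382 mid [ 0.5535 -0.1133  0.3104] ext [0.072 0.046 0.059]
scene 0.36 114 mid [ 0.5547 -0.1155  0.3681] ext [0.047 0.032 0.016]
scene 0.377 194 mid [ 0.5566 -0.1251  0.3806] ext [0.047 0.05  0.008]
scene z range [0.278 0.383] [170.57206208 173.09977827 175.90133038]
```

View pics/b.png

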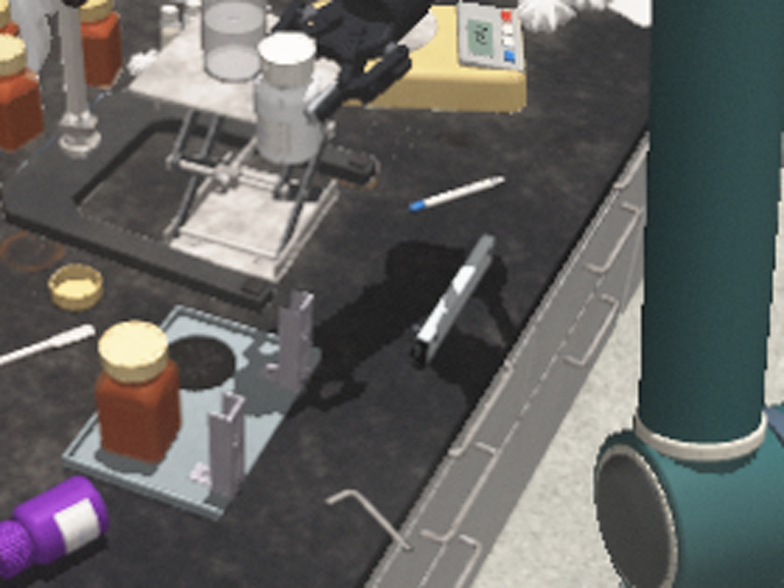

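The bottle is upright in the gripper (crop ~290,100), clear of the stand. The mat (200,360), the jar (135,390) and the two uprights are visible. There is a lab jack and its plate to the right of the stand, so I'll check its heights.

Run:
```python
from h import *
im,d=bot.read_camera("top");P=cloud("top",d)
im,d=bot.read_camera("scene");P=np.r_[P,cloud("scene",d)]
print("      ",np.arange(-.44,-.13,.03).round(2))
for x in np.arange(.56,.74,.02):
    print(x.round(2),[ (lambda q: round(float(np.percentile(q,90)),3) if len(q)>2 else None)(P[(np.abs(P[:,0]-x)<.01)&(np.abs(P[:,1]-y)<.015)&(P[:,2]<.25),2]) for y in np.arange(-.44,-.13,.03)])
```

```text
[-0.44 -0.41 -0.38 -0.35 -0.32 -0.29 -0.26 -0.23 -0.2  -0.17 -0.14]
0.56 [0.005, 0.006, 0.006, 0.004, 0.005, 0.006, 0.004, 0.005, 0.004, None, 0.012]
0.58 [0.005, 0.006, 0.006, 0.006, 0.005, 0.005, 0.004, 0.006, 0.004, 0.004, 0.016]
0.6 [0.006, 0.008, 0.213, 0.217, 0.217, 0.219, 0.219, 0.213, 0.007, 0.006, 0.015]
0.62 [0.216, 0.219, 0.219, 0.218, 0.218, 0.219, 0.219, 0.215, 0.032, 0.022, 0.016]
0.64 [0.213, 0.22, 0.218, 0.218, 0.219, 0.218, 0.218, 0.219, 0.03, 0.016, 0.015]
0.66 [0.216, 0.221, 0.221, 0.221, 0.219, 0.22, 0.217, 0.219, 0.028, 0.017, 0.016]
0.68 [0.217, 0.219, 0.219, 0.219, 0.233, 0.242, 0.218, 0.217, 0.028, 0.013, 0.017]
0.7 [0.219, 0.219, 0.22, 0.219, 0.115, 0.245, 0.223, 0.217, 0.028, 0.012, 0.009]
0.72 [0.218, 0.22, 0.219, 0.01, 0.011, 0.241, 0.22, 0.218, 0.027, 0.009, 0.005]
```

The lab jack (z 0.22, x > 0.59, y < -0.22) blocks placing from the side. I'll stand the bottle upright on the open worktop first, re-grip it top-down by the cap, and then place it from above.

Run:
```python
from h import *
Q=place(20,1,90);rel([((.482,.22,.32),Q),((.482,.331,.20),Q),((.482,.331,.05),Q)])
```

```text
d [ 0.1057 -0.1625  0.2891] a [14.1  0.1 -5. ] rows>= 6
d [ 0.03   -0.1913  0.4311] a [14.1  0.1 -5. ] rows>= 8
d [-0.1109 -0.1917  0.4827] a [14.1  0.1 -5. ] rows>= 9
```

```bash
python3 -m inch '[{"dx":0.106,"dy":-0.163,"dz":0.289,"ax":14.1,"ay":0,"az":-5,"fingers":-1},{"dx":0.106,"dy":-0.163,"dz":0.289,"ax":14.1,"ay":0,"az":-5,"fingers":-1},{"dx":0.106,"dy":-0.163,"dz":0.289,"ax":14.1,"ay":0,"az":-5,"fingers":-1},{"dx":0.106,"dy":-0.163,"dz":0.289,"ax":14.1,"ay":0,"az":-5,"fingers":-1},{"dx":0.106,"dy":-0.163,"dz":0.289,"ax":14.1,"ay":0,"az":-5,"fingers":-1},{"dx":0.106,"dy":-0.163,"dz":0.289,"ax":14.1,"ay":0,"az":-5,"fingers":-1},{"dx":0.03,"dy":-0.191,"dz":0.431,"ax":14.1,"ay":0,"az":-5,"fingers":-1},{"dx":0.03,"dy":-0.191,"dz":0.431,"ax":14.1,"ay":0,"az":-5,"fingers":-1},{"dx":0.03,"dy":-0.191,"dz":0.431,"ax":14.1,"ay":0,"az":-5,"fingers":-1},{"dx":-0.04,"dy":-0.191,"dz":0.457,"ax":14.1,"ay":0,"az":-5,"fingers":-1},{"dx":-0.092,"dy":-0.191,"dz":0.476,"ax":14.1,"ay":0,"az":-5,"fingers":-1},{"dx":-0.092,"dy":-0.191,"dz":0.476,"ax":14.1,"ay":0,"az":-5,"fingers":-1},{"dx":-0.092,"dy":-0.191,"dz":0.476,"ax":14.1,"ay":0,"az":-5,"fingers":-1}]'
sed -i 's/place(20,1,75)/place(20,1,90)/' chk.py; python3 chk.py
python3 - <<'E'
from h import *
im,d=bot.read_camera("scene")
for r in bot.masks_of("scene","bottle")[:4]:
    if np.ptp(im[r["region"]].mean(0))>30: continue
    Q=cloud("scene",d,r["region"]);q=Q[(Q[:,2]>.1)];print(np.percentile(Q[:,2],[1,99]),q.mean(0) if len(q) else 0,r["box"])
cv2.imwrite("pics/c.png",cv2.resize(im[150:400,190:470],None,fx=2.4,fy=2.4))
E
```

```text
time: 8.98
tool_pos: [0.4835, 0.3313, 0.0718]
tcp_rot: [-1.461, -1.462, -1.023]
wrist_force: [0.7, 0.4, -0.9]
width: 0.67
[-0.04  0.49  2.21  1.38  1.27 -1.11] 0.669858916615343 [0.48352906 0.33128218 0.07175909] [-0.     0.94  -0.342]
base [0.482  0.3174 0.025 ] axis [-0. -0.  1.]
d [0. 0. 0.] a [-0.  0.  0.] rows>= 1
[0.02662003 0.13488654] [0.47794834 0.3264331  0.12576955] [266.6, 300.5, 294.7, 347.8]
```

```bash
python3 -m inch '[{"dx":-0.0141,"dy":0,"dz":0.0052,"ax":0,"ay":0,"az":0,"fingers":-1},{"dx":-0.0207,"dy":0,"dz":0.0076,"ax":0,"ay":0,"az":0,"fingers":-1},{"dx":-0.0225,"dy":0,"dz":0.0082,"ax":0,"ay":0,"az":0,"fingers":-1},{"dx":-0.0235,"dy":0,"dz":0.0086,"ax":0,"ay":0,"az":0,"fingers":-1},{"dx":-0.0235,"dy":0,"dz":0.0086,"ax":0,"ay":0,"az":0,"fingers":-1}]'
```

```text
time: 9.7
tool_pos: [0.485, 0.3312, 0.0492]
tcp_rot: [-1.459, -1.466, -1.028]
wrist_force: [-0.5, -1.2, 1.4]
width: 0.667
```

```bash
python3 -m inch '[{"dx":0,"dy":0,"dz":0,"ax":0,"ay":0,"az":0,"fingers":0.6},{"dx":0,"dy":0,"dz":0,"ax":0,"ay":0,"az":0,"fingers":1},{"dx":0,"dy":0,"dz":0,"ax":0,"ay":0,"az":0,"fingers":1},{"dx":0,"dy":0,"dz":0,"ax":0,"ay":0,"az":0,"fingers":1},{"dx":0,"dy":0,"dz":-0.03,"ax":0,"ay":0,"az":0,"fingers":1},{"dx":0,"dy":0,"dz":-0.07,"ax":0,"ay":0,"az":0,"fingers":1},{"dx":0,"dy":0,"dz":-0.12,"ax":0,"ay":0,"az":0,"fingers":1},{"dx":0.06,"dy":0,"dz":-0.14,"ax":0,"ay":0,"az":0,"fingers":1},{"dx":0.12,"dy":0,"dz":-0.14,"ax":0,"ay":0,"az":0,"fingers":1},{"dx":0.12,"dy":0,"dz":-0.14,"ax":0,"ay":0,"az":0,"fingers":1}]'
python3 - <<'E'
from h import *
for cam in("scene","top"):
  im,d=bot.read_camera(cam)
  for r in bot.masks_of(cam,"bottle")[:4]:
    if np.ptp(im[r["region"]].mean(0))>30: continue
    Q=cloud(cam,d,r["region"]);
    q=Q[(Q[:,2]>.1)];print(cam,r["p"],np.percentile(Q[:,2],[1,99]).round(3),((np.percentile(q,2,0)+np.percentile(q,98,0))/2).round(4) if len(q) else 0)
c=np.array([.481,.3215,.095]);s=bot.read_state();print(s["q"],s["tool_pos"])
a0=np.degrees(s["q"][0])
for sg in(1,-1):
    Q=Rt([0,0,-1],sg*az(30));T=c+[0,0,-.019];rel([(T+[0,0,.12],Q),(T,Q)])
E
```

```text
time: 10.95
tool_pos: [0.4861, 0.2408, 0.2144]
tcp_rot: [-1.456, -1.473, -1.036]
wrist_force: [0.8, 0.4, -0.2]
width: 1.002
scene 0.59 [0.005 0.112] [0.4811 0.3161 0.1069]
top 0.86 [0.007 0.116] [0.4808 0.3125 0.1085]
[-0.22705925  0.22505246  2.18814087  1.17262213  1.45583091 -0.86313239] [0.48330894 0.24066181 0.20851965]
d [ 0.0159 -0.0023  0.0802] a [ 18.5 -68.3 -26. ] rows>= 8
d [-0.0969 -0.0027  0.1213] a [ 18.5 -68.3 -26. ] rows>= 8
d [ 0.0159 -0.0023  0.0802] a [-88.2 -23.8 126.1] rows>= 15
d [-0.0969 -0.0027  0.1213] a [-88.2 -23.8 126.1] rows>= 15
```

Run:
```python
from h import *
c=np.array([.481,.315,.095])
Q=Rt([0,0,-1],az(30));T=c+[0,0,-.019];rel([(T+[0,0,.14],Q),(T,Q)])
```

```text
d [ 0.0325 -0.0022  0.0673] a [ 18.5 -68.3 -26. ] rows>= 8
d [-0.0991 -0.0027  0.1152] a [ 18.5 -68.3 -26. ] rows>= 8
```

```bash
python3 -m inch '[{"dx":0.04,"dy":-0.002,"dz":0,"ax":18.5,"ay":-68.3,"az":-26,"fingers":1},{"dx":0.04,"dy":-0.002,"dz":0,"ax":18.5,"ay":-68.3,"az":-26,"fingers":1},{"dx":0.04,"dy":-0.002,"dz":0,"ax":18.5,"ay":-68.3,"az":-26,"fingers":1},{"dx":0.0325,"dy":-0.002,"dz":0.067,"ax":18.5,"ay":-68.3,"az":-26,"fingers":1},{"dx":0.0325,"dy":-0.002,"dz":0.067,"ax":18.5,"ay":-68.3,"az":-26,"fingers":1},{"dx":0.0325,"dy":-0.002,"dz":0.067,"ax":18.5,"ay":-68.3,"az":-26,"fingers":1},{"dx":0.0325,"dy":-0.002,"dz":0.067,"ax":18.5,"ay":-68.3,"az":-26,"fingers":1},{"dx":0.0325,"dy":-0.002,"dz":0.067,"ax":18.5,"ay":-68.3,"az":-26,"fingers":1},{"dx":0.0325,"dy":-0.002,"dz":0.067,"ax":18.5,"ay":-68.3,"az":-26,"fingers":1},{"dx":0.0325,"dy":-0.002,"dz":0.067,"ax":18.5,"ay":-68.3,"az":-26,"fingers":1}]'
python3 - <<'E'
from h import *
cal=bot.get_calibration("wrist");im,d=bot.read_camera("wrist");cv2.imwrite("pics/w3.png",im)
P=cloud("wrist",d,None,cal);q=P[(P[:,2]>.1)&(P[:,2]<.115)&(np.abs(P[:,0]-.48)<.05)&(np.abs(P[:,1]-.315)<.05)]
print(len(q),((np.percentile(q,1,0)+np.percentile(q,99,0))/2).round(4),np.ptp(q,0).round(3))
c=np.r_[((np.percentile(q,1,0)+np.percentile(q,99,0))/2)[:2],.095]
Q=Rt([0,0,-1],az(30));T=c+[0,0,-.019];rel([(T,Q)]);print(bot.read_state()["tool_pos"])
E
```

```text
time: 12.4
tool_pos: [0.4811, 0.3131, 0.2148]
tcp_rot: [-1.572, -2.718, 0.003]
wrist_force: [0.2, -0.6, 0.3]
width: 0.998
4108 [0.4806 0.3156 0.1054] [0.048 0.049 0.009]
d [0.0025 0.0009 0.1392] a [-0.1 -0.  -0.1] rows>= 3
[0.48131938 0.31310236 0.21521625]
```

View pics/w3.png

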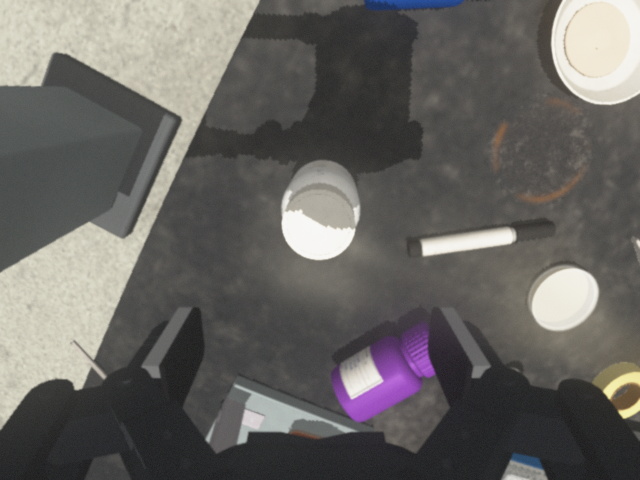

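The bottle stands upright at (320,220), midway between the jaws and centred at (0.4806, 0.3156). Next: descend and grip the cap.

```bash
python3 -m inch '[{"dx":0.0025,"dy":0.001,"dz":0.06,"ax":0,"ay":0,"az":0,"fingers":1},{"dx":0.0025,"dy":0.001,"dz":0.11,"ax":0,"ay":0,"az":0,"fingers":1},{"dx":0.0025,"dy":0.001,"dz":0.139,"ax":0,"ay":0,"az":0,"fingers":1},{"dx":0.0025,"dy":0.001,"dz":0.139,"ax":0,"ay":0,"az":0,"fingers":1},{"dx":0.0025,"dy":0.001,"dz":0.139,"ax":0,"ay":0,"az":0,"fingers":-1},{"dx":0.0025,"dy":0.001,"dz":0.139,"ax":0,"ay":0,"az":0,"fingers":-1},{"dx":0.0025,"dy":0.001,"dz":0.139,"ax":0,"ay":0,"az":0,"fingers":-1},{"dx":0.0025,"dy":0.001,"dz":0.139,"ax":0,"ay":0,"az":0,"fingers":-1},{"dx":0.0025,"dy":0.001,"dz":0.139,"ax":0,"ay":0,"az":0,"fingers":-1},{"dx":0.0025,"dy":0.001,"dz":0.139,"ax":0,"ay":0,"az":0,"fingers":-1}]' 60
python3 - <<'E'
from h import *
s=bot.read_state();print(s["tool_pos"],s["width"])
p=np.array(s["tool_pos"])
Q=Rt([0,0,-1],az(0))
b=np.array([.631,-.084]); print("bottle-tcp guess",np.array([.4806,.3156])-p[:2])
rel([(p+[0,0,.2],R.from_rotvec(s["tcp_rot"]).as_matrix()),((.55,.12,p[2]+.2),Q),(np.r_[b,p[2]+.2],Q)])
E
```

```text
time: 13.7
tool_pos: [0.4827, 0.3167, 0.0791]
tcp_rot: [1.572, 2.718, 0.004]
wrist_force: [0.6, -1.2, 6.7]
width: 0.553
[0.48273304 0.31669987 0.07906812] 0.5531691097801883
bottle-tcp guess [-0.00213304 -0.00109987]
d [ 0.      0.0006 -0.2   ] a [0. 0. 0.] rows>= 4
d [-0.204  -0.0391 -0.2001] a [ 0.2 -0.  29.9] rows>= 5
d [-0.4213 -0.0706 -0.2002] a [ 0.2 -0.  29.9] rows>= 8
```

```bash
python3 -m inch '[{"dx":0,"dy":0,"dz":-0.05,"ax":0,"ay":0,"az":0,"fingers":-1},{"dx":0,"dy":0,"dz":-0.11,"ax":0,"ay":0,"az":0,"fingers":-1},{"dx":0,"dy":0,"dz":-0.17,"ax":0,"ay":0,"az":0,"fingers":-1},{"dx":0,"dy":0,"dz":-0.2,"ax":0,"ay":0,"az":0,"fingers":-1},{"dx":-0.204,"dy":-0.039,"dz":-0.2,"ax":0.2,"ay":0,"az":29.9,"fingers":-1},{"dx":-0.204,"dy":-0.039,"dz":-0.2,"ax":0.2,"ay":0,"az":29.9,"fingers":-1},{"dx":-0.204,"dy":-0.039,"dz":-0.2,"ax":0.2,"ay":0,"az":29.9,"fingers":-1},{"dx":-0.204,"dy":-0.039,"dz":-0.2,"ax":0.2,"ay":0,"az":29.9,"fingers":-1},{"dx":-0.421,"dy":-0.07,"dz":-0.2,"ax":0.2,"ay":0,"az":29.9,"fingers":-1},{"dx":-0.421,"dy":-0.07,"dz":-0.2,"ax":0.2,"ay":0,"az":29.9,"fingers":-1},{"dx":-0.421,"dy":-0.07,"dz":-0.2,"ax":0.2,"ay":0,"az":29.9,"fingers":-1},{"dx":-0.421,"dy":-0.07,"dz":-0.2,"ax":0.2,"ay":0,"az":29.9,"fingers":-1},{"dx":-0.421,"dy":-0.07,"dz":-0.2,"ax":0.2,"ay":0,"az":29.9,"fingers":-1},{"dx":-0.421,"dy":-0.07,"dz":-0.2,"ax":0.2,"ay":0,"az":29.9,"fingers":-1},{"dx":-0.421,"dy":-0.07,"dz":-0.2,"ax":0.2,"ay":0,"az":29.9,"fingers":-1}]'
python3 - <<'E'
from h import *
s=bot.read_state();p=np.array(s["tool_pos"]);print(p,s["width"])
ims=[]
for cam in("scene","top"):
  im,d=bot.read_camera(cam);ims.append(im)
  for r in bot.masks_of(cam,"bottle")[:4]:
    if np.ptp(im[r["region"]].mean(0))>30: continue
    Q=cloud(cam,d,r["region"]);
    print(cam,r["p"],np.percentile(Q[:,2],[1,99]).round(3))
    for lo in np.arange(.18,.3,.02):
      q=Q[(Q[:,2]>lo)&(Q[:,2]<lo+.02)]
      if len(q)>10: print("  ",lo.round(2),len(q),((np.percentile(q,2,0)+np.percentile(q,98,0))/2).round(4),np.ptp(q,0).round(3))
  for r in bot.masks_of(cam,"mat")[:1]:
    Q=cloud(cam,d,r["region"]);Q=Q[Q[:,2]<.03];print(cam,"mat",r["p"],((np.percentile(Q,1,0)+np.percentile(Q,99,0))/2).round(4),np.ptp(Q,0).round(3))
cv2.imwrite("pics/d.png",np.hstack([cv2.resize(ims[0][120:300,230:400],(400,424)),cv2.resize(ims[1][140:290,260:410],(400,424))]))
E
```

```text
time: 15.58
tool_pos: [0.6311, -0.0819, 0.279]
tcp_rot: [-2.218, -2.223, -0.0]
wrist_force: [0.2, 1.3, -0.9]
width: 0.553
[ 0.6310908  -0.08190145  0.2789798 ] 0.5529613529300714
scene 0.97 [0.205 0.309]
   0.2 95 [ 0.626  -0.0702  0.2118] [0.05  0.04  0.016]
   0.22 138 [ 0.6267 -0.0697  0.2303] [0.058 0.04  0.02 ]
   0.24 137 [ 0.6277 -0.0705  0.25  ] [0.057 0.042 0.02 ]
   0.26 192 [ 0.6278 -0.0711  0.2699] [0.06  0.044 0.02 ]
   0.28 89 [ 0.6253 -0.0668  0.2901] [0.049 0.025 0.02 ]
scene 0.17 [0.003 0.043]
scene mat 0.88 [ 0.6293 -0.0823  0.0108] [0.082 0.082 0.013]
top 0.62 [0.007 0.368]
   0.24 11 [ 0.6093 -0.0687  0.2508] [0.017 0.02  0.018]
   0.26 29 [ 0.6161 -0.0661  0.2716] [0.024 0.014 0.017]
top 0.26 [-0.003  0.046]
top mat 0.7 [ 0.6414 -0.0767  0.0145] [0.006 0.006 0.004]
```

View pics/d.png

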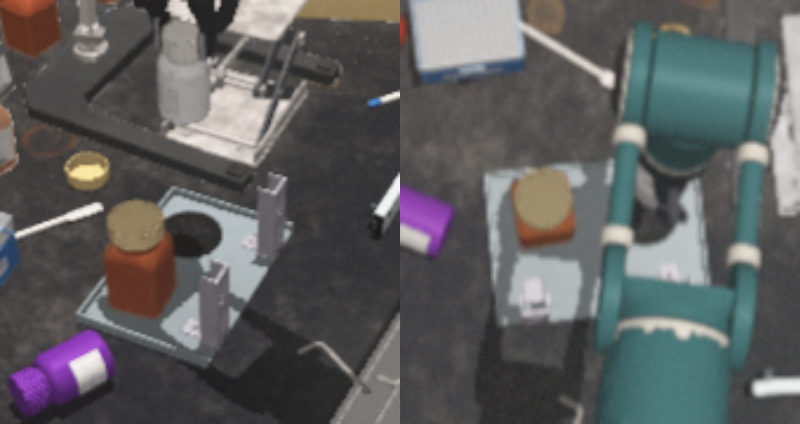

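```bash
python3 -m inch '[{"dx":-0.001,"dy":0,"dz":0.05,"ax":0,"ay":0,"az":0,"fingers":-1},{"dx":-0.001,"dy":0,"dz":0.1,"ax":0,"ay":0,"az":0,"fingers":-1},{"dx":-0.001,"dy":0,"dz":0.15,"ax":0,"ay":0,"az":0,"fingers":-1},{"dx":-0.001,"dy":0,"dz":0.175,"ax":0,"ay":0,"az":0,"fingers":-1},{"dx":-0.001,"dy":0,"dz":0.183,"ax":0,"ay":0,"az":0,"fingers":-1},{"dx":-0.001,"dy":0,"dz":0.187,"ax":0,"ay":0,"az":0,"fingers":-1},{"dx":-0.001,"dy":0,"dz":0.19,"ax":0,"ay":0,"az":0,"fingers":-1},{"dx":-0.001,"dy":0,"dz":0.19,"ax":0,"ay":0,"az":0,"fingers":-1}]'
```

```text
time: 16.88
tool_pos: [0.632, -0.0839, 0.0902]
tcp_rot: [2.22, 2.222, 0.002]
wrist_force: [0.2, -0.6, -1.2]
width: 0.553
```

```bash
python3 -m inch '[{"dx":0.001,"dy":-0.001,"dz":0.002,"ax":0,"ay":0,"az":0,"fingers":-1},{"dx":0.001,"dy":-0.001,"dz":0.003,"ax":0,"ay":0,"az":0,"fingers":-1},{"dx":0.001,"dy":-0.001,"dz":0.003,"ax":0,"ay":0,"az":0,"fingers":-1}]'
```

```text
time: 17.25
tool_pos: [0.6315, -0.083, 0.0881]
tcp_rot: [2.219, 2.221, 0.003]
wrist_force: [-0.7, -0.4, 2.9]
width: 0.555
```

```bash
python3 -m inch '[{"dx":0,"dy":0,"dz":0,"ax":0,"ay":0,"az":0,"fingers":0.5},{"dx":0,"dy":0,"dz":0,"ax":0,"ay":0,"az":0,"fingers":1},{"dx":0,"dy":0,"dz":0,"ax":0,"ay":0,"az":0,"fingers":1},{"dx":0,"dy":0,"dz":0,"ax":0,"ay":0,"az":0,"fingers":1},{"dx":0,"dy":0,"dz":-0.05,"ax":0,"ay":0,"az":0,"fingers":1},{"dx":0,"dy":0,"dz":-0.11,"ax":0,"ay":0,"az":0,"fingers":1},{"dx":0,"dy":0,"dz":-0.16,"ax":0,"ay":0,"az":0,"fingers":1},{"dx":0,"dy":0,"dz":-0.19,"ax":0,"ay":0,"az":0,"fingers":1},{"dx":0,"dy":0,"dz":-0.19,"ax":0,"ay":0,"az":0,"fingers":1}]'
python3 - <<'E'
from h import *
Q=Rt([0,0,-1],az(0));rel([((.43,-.15,.27),Q),((.40,-.297,.23),Q)])
cal=bot.get_calibration("wrist");im,d=bot.read_camera("wrist");P=cloud("wrist",d,None,cal)
q=P[(np.abs(P[:,0]-.63)<.06)&(np.abs(P[:,1]+.083)<.06)&(P[:,2]>.11)&(P[:,2]<.125)]
print("cap",len(q),((np.percentile(q,1,0)+np.percentile(q,99,0))/2).round(4),np.ptp(q,0).round(3))
E
```

```text
time: 18.38
tool_pos: [0.633, -0.0833, 0.2823]
tcp_rot: [2.215, 2.217, 0.009]
wrist_force: [-0.2, 0.6, -0.2]
width: 1.0
d [-0.0665 -0.2031  0.0104] a [0.5 0.1 0.1] rows>= 4
d [-0.2134 -0.2336  0.0503] a [0.5 0.1 0.1] rows>= 6
cap 2815 [ 0.6295 -0.0828  0.1147] [0.048 0.049 0.008]
```

```bash
python3 -m inch '[{"dx":-0.067,"dy":-0.203,"dz":0.01,"ax":0.5,"ay":0,"az":0,"fingers":1},{"dx":-0.067,"dy":-0.203,"dz":0.01,"ax":0.5,"ay":0,"az":0,"fingers":1},{"dx":-0.067,"dy":-0.203,"dz":0.01,"ax":0.5,"ay":0,"az":0,"fingers":1},{"dx":-0.067,"dy":-0.203,"dz":0.01,"ax":0.5,"ay":0,"az":0,"fingers":1},{"dx":-0.213,"dy":-0.2,"dz":0.05,"ax":0.5,"ay":0,"az":0,"fingers":1},{"dx":-0.213,"dy":-0.2,"dz":0.05,"ax":0.5,"ay":0,"az":0,"fingers":1},{"dx":-0.213,"dy":-0.2,"dz":0.05,"ax":0.5,"ay":0,"az":0,"fingers":1},{"dx":-0.213,"dy":-0.2,"dz":0.05,"ax":0.5,"ay":0,"az":0,"fingers":1},{"dx":-0.213,"dy":-0.2,"dz":0.05,"ax":0.5,"ay":0,"az":0,"fingers":1},{"dx":-0.213,"dy":-0.2,"dz":0.05,"ax":0.5,"ay":0,"az":0,"fingers":1}]'
cat > rail.py <<'E'
from h import *
import sys
cal=bot.get_calibration("wrist");im,d=bot.read_camera("wrist");cv2.imwrite("pics/%s.png"%sys.argv[1],im)
rs=bot.masks_of("wrist","rail");print([(round(r["p"],2),np.round(r["box"])) for r in rs[:2]])
P=cloud("wrist",d,None,cal)
T=P[(P[:,2]>.031)&(P[:,2]<.041)&(np.abs(P[:,0]-.44)<.06)&(P[:,1]<-.17)&(P[:,1]>-.42)]
b=cv2.minAreaRect(T[:,:2].astype(np.float32)*1000);print(len(T),b,"z",np.median(T[:,2]).round(4))
for i in range(3):
    yb=np.arange(-.40,-.19,.02)
for y in yb:
    q=T[np.abs(T[:,1]-y)<.01]
    if len(q)>5: print(y.round(2),len(q),np.percentile(q[:,0],[2,50,98]).round(4))
print("yrange",np.percentile(T[:,1],[.5,99.5]).round(4))
E
python3 rail.py w4
```

```text
time: 19.68
tool_pos: [0.4322, -0.2951, 0.2284]
tcp_rot: [-2.217, -2.222, 0.004]
wrist_force: [0.2, 0.4, 0.0]
width: 1.0
[(0.68, array([304.,  77., 339., 304.])), (0.35, array([421.,   0., 620.,  28.]))]
3868 ((436.2579345703125, -296.7735900878906), (27.234373092651367, 199.6411590576172), 1.6386772394180298) z 0.0355
-0.4 98 [0.4269 0.4335 0.4402]
-0.38 380 [0.4259 0.4353 0.4512]
-0.36 312 [0.426  0.4333 0.4398]
-0.34 317 [0.4261 0.4323 0.4387]
-0.32 348 [0.4252 0.4322 0.4385]
-0.3 361 [0.4244 0.4313 0.4383]
-0.28 374 [0.4244 0.4304 0.4372]
-0.26 404 [0.4237 0.4304 0.4371]
-0.24 417 [0.4229 0.4295 0.4361]
-0.22 582 [0.4221 0.4311 0.4466]
-0.2 275 [0.4222 0.4286 0.435 ]
yrange [-0.3954 -0.1986]
```

View pics/w4.png

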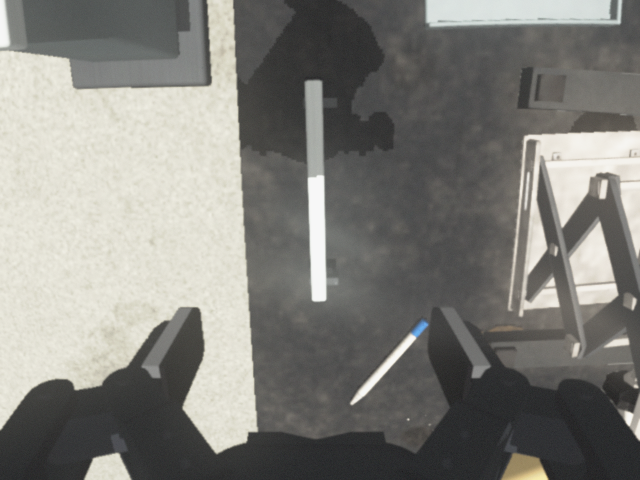

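The rail lies at pixels (316,80)–(318,300), with its tabs to the right (+x). It is centred at (0.4313, -0.297), yaw 1.8°. Grasping it next.

Run:
```python
from h import *
Q=Rt([0,0,-1],az(1.8));rel([((.4313,-.297,.08),Q),((.4313,-.297,.007),Q)])
```

```text
d [-0.0015 -0.0007  0.1488] a [-0.2  0.  -1.7] rows>= 3
d [-0.0015 -0.0005  0.2218] a [-0.2  0.  -1.7] rows>= 4
```

```bash
python3 -m inch '[{"dx":-0.001,"dy":-0.0005,"dz":0.06,"ax":-0.2,"ay":0,"az":-1.7,"fingers":1},{"dx":-0.001,"dy":-0.0005,"dz":0.12,"ax":-0.2,"ay":0,"az":-1.7,"fingers":1},{"dx":-0.001,"dy":-0.0005,"dz":0.17,"ax":-0.2,"ay":0,"az":-1.7,"fingers":0.5},{"dx":-0.001,"dy":-0.0005,"dz":0.2,"ax":-0.2,"ay":0,"az":-1.7,"fingers":0.3},{"dx":-0.001,"dy":-0.0005,"dz":0.22,"ax":-0.2,"ay":0,"az":-1.7,"fingers":0.2},{"dx":-0.001,"dy":-0.0005,"dz":0.221,"ax":-0.2,"ay":0,"az":-1.7,"fingers":0.0},{"dx":-0.001,"dy":-0.0005,"dz":0.221,"ax":-0.2,"ay":0,"az":-1.7,"fingers":-1},{"dx":-0.001,"dy":-0.0005,"dz":0.221,"ax":-0.2,"ay":0,"az":-1.7,"fingers":-1},{"dx":-0.001,"dy":-0.0005,"dz":0.221,"ax":-0.2,"ay":0,"az":-1.7,"fingers":-1},{"dx":-0.001,"dy":-0.0005,"dz":0.221,"ax":-0.2,"ay":0,"az":-1.7,"fingers":-1},{"dx":-0.001,"dy":-0.0005,"dz":0.221,"ax":-0.2,"ay":0,"az":-1.7,"fingers":-1}]' 80
```

```text
time: 21.15
tool_pos: [0.4327, -0.2973, 0.0096]
tcp_rot: [2.183, 2.254, 0.001]
wrist_force: [0.4, 0.6, 5.9]
width: 0.149
```

Run:
```python
from h import *
Q=Rt([0,0,-1],az(4));rel([((.4327,-.29,.20),Rt([0,0,-1],az(1.8))),((.425,-.035,.22),Q)])
```

```text
d [ 0.0069  0.0009 -0.1904] a [0.2 0.1 0. ] rows>= 4
d [ 0.2619  0.0014 -0.211 ] a [ 0.2  0.1 -2.2] rows>= 6
```

```bash
python3 -m inch '[{"dx":0,"dy":0,"dz":-0.04,"ax":0,"ay":0,"az":0,"fingers":-1},{"dx":0,"dy":0,"dz":-0.09,"ax":0,"ay":0,"az":0,"fingers":-1},{"dx":0,"dy":0,"dz":-0.14,"ax":0,"ay":0,"az":0,"fingers":-1},{"dx":0.007,"dy":0,"dz":-0.19,"ax":0.2,"ay":0,"az":0,"fingers":-1},{"dx":0.06,"dy":0,"dz":-0.2,"ax":0.2,"ay":0,"az":-2,"fingers":-1},{"dx":0.12,"dy":0,"dz":-0.21,"ax":0.2,"ay":0,"az":-2.2,"fingers":-1},{"dx":0.18,"dy":0,"dz":-0.21,"ax":0.2,"ay":0,"az":-2.2,"fingers":-1},{"dx":0.23,"dy":0,"dz":-0.211,"ax":0.2,"ay":0,"az":-2.2,"fingers":-1},{"dx":0.262,"dy":0.001,"dz":-0.211,"ax":0.2,"ay":0,"az":-2.2,"fingers":-1},{"dx":0.262,"dy":0.001,"dz":-0.211,"ax":0.2,"ay":0,"az":-2.2,"fingers":-1},{"dx":0.262,"dy":0.001,"dz":-0.211,"ax":0.2,"ay":0,"az":-2.2,"fingers":-1}]'
cat > st.py <<'E'
from h import *
import sys
s=bot.read_state();p=np.array(s["tool_pos"]);M=R.from_rotvec(s["tcp_rot"]).as_matrix();print("tcp",p.round(4),M.round(3).tolist())
cal=bot.get_calibration("wrist");im,d=bot.read_camera("wrist");cv2.imwrite("pics/%s.png"%sys.argv[1],im)
P=cloud("wrist",d,None,cal)
T=P[(P[:,2]>.105)&(P[:,2]<.118)&(P[:,0]>.48)&(P[:,0]<.58)&(P[:,1]>-.16)&(P[:,1]<.1)]
for sg in(1,-1):
    q=T[(T[:,1]+.03)*sg>0]
    if len(q)>10: print("upright",sg,len(q),cv2.minAreaRect(q[:,:2].astype(np.float32)*1000),np.percentile(q,2,0).round(4),np.percentile(q,98,0).round(4))
zr=p[2]-.0096+.036
T=P[(np.abs(P[:,2]-zr)<.008)&(np.abs(P[:,0]-p[0])<.04)&(np.abs(P[:,1]-p[1])<.13)]
print("rail top",zr,len(T))
if len(T)>10:
    for y in p[1]+np.arange(-.1,.11,.02):
        q=T[np.abs(T[:,1]-y)<.01]
        if len(q)>4: print(y.round(3),len(q),np.percentile(q[:,0],[2,50,98]).round(4),np.median(q[:,2]).round(4))
    print("y",T[:,1].min(),T[:,1].max())
for n in("slot_left","slot_right","tab_left"):
    for r in bot.masks_of("wrist",n)[:1]: print(n,r["p"],np.round(r["box"]))
E
python3 st.py w5
```

```text
time: 22.52
tool_pos: [0.4244, -0.0352, 0.2199]
tcp_rot: [2.14, 2.298, -0.004]
wrist_force: [0.1, -0.0, -1.2]
width: 0.147
tcp [ 0.4244 -0.0352  0.2199] [[-0.071, 0.997, -0.0], [0.997, 0.071, -0.003], [-0.003, -0.001, -1.0]]
upright 1 853 ((520.8592529296875, 50.24162292480469), (24.32686996459961, 32.062156677246094), 3.616163730621338) [0.5085 0.0344 0.1056] [0.5311 0.0661 0.113 ]
upright -1 690 ((531.5789184570312, -108.91998291015625), (23.98141860961914, 32.851158142089844), 4.838527679443359) [ 0.5196 -0.125   0.1054] [ 0.5426 -0.0925  0.1125]
rail top 0.24626767604561822 21235
-0.075 792 [0.4197 0.4263 0.4333] 0.2458
-0.055 1641 [0.4188 0.4255 0.4322] 0.2459
-0.035 3006 [0.4047 0.4229 0.4426] 0.2459
-0.015 2997 [0.4135 0.4234 0.4354] 0.2459
0.005 2731 [0.4144 0.4212 0.4279] 0.2459
0.025 3177 [0.413  0.4197 0.4265] 0.2458
0.045 5005 [0.4103 0.4201 0.436 ] 0.2455
0.065 1886 [0.4108 0.4176 0.4241] 0.2459
y -0.07687152660900379 0.06462015792033798
slot_left 0.71 [404.  44. 622. 353.]
slot_right 0.7 [401.  45. 620. 352.]
tab_left 0.93 [285.  28. 380. 438.]
```

View pics/w5.png

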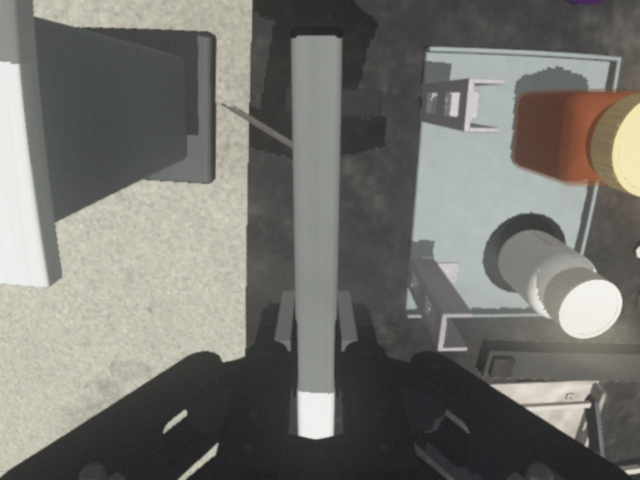

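The rail is held level, with tab ends at about (340,100). Both uprights are measured: left centre y = 0.0502, right y = -0.1089, stand yaw 3.85°. The bottle and jar are standing.

Run:
```python
from h import *
yaw=np.radians(3.85);X=np.array([np.cos(yaw),np.sin(yaw),0]);f=np.array([.5141,-.0293,0])
Q=Rt([0,0,-1],az(4.3)); off=np.array([.0006,0,.0096])
g=lambda lx,z:(f+(lx+.085)*X+[0,0,z]+off,Q)
rel([g(-.132,.12),g(-.132,.062)]);print([g(l,z)[0].round(4) for l,z in((-.132,.062),(-.092,.062),(-.092,.048))])
```

```text
d [0.0006 0.0434 0.0902] a [-0.   0.1 -0.4] rows>= 2
d [0.0008 0.0435 0.1482] a [-0.   0.1 -0.4] rows>= 3
[array([ 0.4678, -0.0325,  0.0716]), array([ 0.5077, -0.0298,  0.0716]), array([ 0.5077, -0.0298,  0.0576])]
```

```bash
python3 -m inch '[{"dx":0.001,"dy":0.03,"dz":0.05,"ax":0,"ay":0.1,"az":-0.4,"fingers":-1},{"dx":0.001,"dy":0.0435,"dz":0.09,"ax":0,"ay":0.1,"az":-0.4,"fingers":-1},{"dx":0.001,"dy":0.0435,"dz":0.13,"ax":0,"ay":0.1,"az":-0.4,"fingers":-1},{"dx":0.001,"dy":0.0435,"dz":0.148,"ax":0,"ay":0.1,"az":-0.4,"fingers":-1},{"dx":0.001,"dy":0.0435,"dz":0.148,"ax":0,"ay":0.1,"az":-0.4,"fingers":-1},{"dx":0.001,"dy":0.0435,"dz":0.148,"ax":0,"ay":0.1,"az":-0.4,"fingers":-1}]'
python3 - <<'E'
from h import *
s=bot.read_state();p=np.array(s["tool_pos"]);print(p,R.from_rotvec(s["tcp_rot"]).as_matrix()[:,1:].round(4).tolist())
for cam in ("wrist","scene"):
    cal=bot.get_calibration(cam);im,d=bot.read_camera(cam)
    P=cloud(cam,d,None,cal);zr=p[2]-.0096+.036
    T=P[(np.abs(P[:,2]-zr)<.006)&(np.abs(P[:,0]-p[0])<.025)&(np.abs(P[:,1]-p[1])<.12)]
    q=T[(np.abs(T[:,1]-p[1])>.03)]; 
    # bar only: exclude tabs
    q=q[np.abs(np.abs(q[:,1]-p[1])-.08)>.008]
    l=np.polyfit(q[:,1],q[:,0],1);print(cam,len(q),"yaw",np.degrees(-np.arctan(l[0])).round(2),"x at tcp y",np.polyval(l,p[1]).round(4),"y",np.percentile(T[:,1],[.3,99.7]).round(4),"z",np.median(T[:,2]).round(4))
    up=P[(P[:,2]>.104)&(P[:,2]<.118)&(P[:,0]>.49)&(P[:,0]<.58)&(P[:,1]>-.16)&(P[:,1]<.1)]
    for sg in(1,-1):
        q=up[(up[:,1]+.03)*sg>0]
        if len(q)>10: print("upright",sg,len(q),cv2.minAreaRect(q[:,:2].astype(np.float32)*1000))
cv2.imwrite("pics/e.png",cv2.resize(im[170:290,240:400],(800,600),interpolation=cv2.INTER_CUBIC))
E
```

```text
time: 23.48
tool_pos: [0.4688, -0.0328, 0.0727]
tcp_rot: [2.136, 2.302, -0.0]
wrist_force: [0.5, -0.6, -1.3]
width: 0.151
[ 0.46876752 -0.03282356  0.07274428] [[0.9972, 0.0008], [0.0747, -0.0011], [0.0007, -1.0]]
wrist 9311 yaw 4.11 x at tcp y 0.4682 y [-0.0727  0.0663] z 0.0987
upright 1 5513 ((514.873291015625, 19.690753936767578), (98.36756896972656, 31.01005744934082), 78.4124755859375)
scene 107 yaw 2.35 x at tcp y 0.4643 y [-0.0943  0.0693] z 0.1002
upright 1 74 ((518.84326171875, 50.75798034667969), (23.150358200073242, 36.01299285888672), 4.4879374504089355)
```

View pics/e.png

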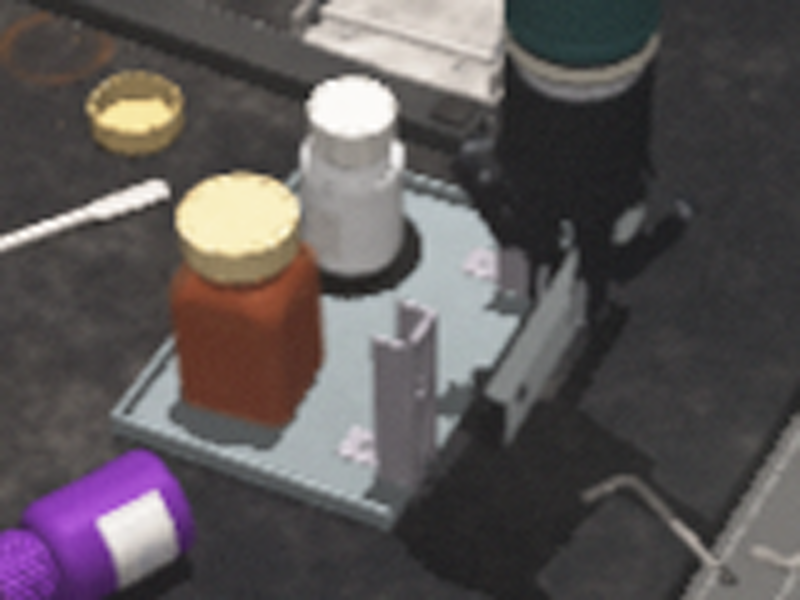

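The rail hangs level in front of the uprights; bottle and jar are standing. Inserting.

```bash
python3 -m inch '[{"dx":0,"dy":0.012,"dz":0.001,"ax":0,"ay":0,"az":0.2,"fingers":-1},{"dx":0,"dy":0.02,"dz":0.001,"ax":0,"ay":0,"az":0.2,"fingers":-1},{"dx":0,"dy":0.026,"dz":0.001,"ax":0,"ay":0,"az":0.2,"fingers":-1},{"dx":0,"dy":0.031,"dz":0.001,"ax":0,"ay":0,"az":0.2,"fingers":-1},{"dx":0,"dy":0.031,"dz":0.001,"ax":0,"ay":0,"az":0.2,"fingers":-1}]'
```

```text
time: 24.2
tool_pos: [0.5004, -0.0303, 0.0723]
tcp_rot: [2.138, 2.298, 0.001]
wrist_force: [0.6, -0.5, -2.1]
width: 0.147
```

```bash
python3 -m inch '[{"dx":0,"dy":0.003,"dz":0,"ax":0,"ay":0,"az":0,"fingers":-1},{"dx":0,"dy":0.006,"dz":0,"ax":0,"ay":0,"az":0,"fingers":-1},{"dx":0,"dy":0.008,"dz":0,"ax":0,"ay":0,"az":0,"fingers":-1},{"dx":0,"dy":0.009,"dz":0,"ax":0,"ay":0,"az":0,"fingers":-1},{"dx":0,"dy":0.009,"dz":0,"ax":0,"ay":0,"az":0,"fingers":-1}]'
```

```text
time: 24.82
tool_pos: [0.5085, -0.0296, 0.0721]
tcp_rot: [2.14, 2.299, -0.001]
wrist_force: [-4.9, 0.1, 1.1]
width: 0.15
```

```bash
python3 -m inch '[{"dx":0,"dy":-0.001,"dz":0.003,"ax":0,"ay":0,"az":0,"fingers":-1},{"dx":0,"dy":-0.001,"dz":0.007,"ax":0,"ay":0,"az":0,"fingers":-1},{"dx":0,"dy":-0.001,"dz":0.011,"ax":0,"ay":0,"az":0,"fingers":-1},{"dx":0,"dy":-0.001,"dz":0.014,"ax":0,"ay":0,"az":0,"fingers":-1},{"dx":0,"dy":-0.001,"dz":0.016,"ax":0,"ay":0,"az":0,"fingers":-1},{"dx":0,"dy":-0.001,"dz":0.016,"ax":0,"ay":0,"az":0,"fingers":-1}]'
```

```text
time: 25.58
tool_pos: [0.5077, -0.0297, 0.0575]
tcp_rot: [2.14, 2.299, -0.001]
wrist_force: [-4.8, 0.4, 10.2]
width: 0.149
```

```bash
python3 -m inch '[{"dx":0,"dy":0,"dz":0,"ax":0,"ay":0,"az":0,"fingers":-0.3},{"dx":0,"dy":0,"dz":0,"ax":0,"ay":0,"az":0,"fingers":0},{"dx":0,"dy":0,"dz":0,"ax":0,"ay":0,"az":0,"fingers":0},{"dx":0,"dy":0,"dz":0,"ax":0,"ay":0,"az":0,"fingers":0},{"dx":0,"dy":0,"dz":-0.03,"ax":0,"ay":0,"az":0,"fingers":0},{"dx":0,"dy":0,"dz":-0.08,"ax":0,"ay":0,"az":0,"fingers":0},{"dx":0,"dy":-0.05,"dz":-0.14,"ax":0,"ay":0,"az":0,"fingers":0},{"dx":0,"dy":-0.08,"dz":-0.19,"ax":0,"ay":0,"az":0,"fingers":0},{"dx":0,"dy":-0.08,"dz":-0.19,"ax":0,"ay":0,"az":0,"fingers":0},{"dx":0,"dy":-0.08,"dz":-0.19,"ax":0,"ay":0,"az":0,"fingers":0}]'
python3 - <<'E'
from h import *
for cam in("wrist","scene"):
    cal=bot.get_calibration(cam);im,d=bot.read_camera(cam);P=cloud(cam,d,None,cal)
    cv2.imwrite("pics/f_%s.png"%cam,im if cam=="wrist" else cv2.resize(im[170:290,240:400],(800,600),interpolation=cv2.INTER_CUBIC))
    T=P[(P[:,2]>.07)&(P[:,2]<.097)&(P[:,0]>.47)&(P[:,0]<.516)&(P[:,1]>-.15)&(P[:,1]<.1)]
    print(cam,len(T),"z99",np.percentile(T[:,2],[50,95]).round(4),"y",np.percentile(T[:,1],[.3,99.7]).round(4))
    Q=T[np.abs(T[:,2]-.084)<.006];print(len(Q))
    if len(Q)>10:
        l=np.polyfit(Q[:,1],Q[:,0],1);print("yaw",np.degrees(-np.arctan(l[0])).round(2),"x@-.03",np.polyval(l,-.03).round(4),[(y.round(2),np.median(Q[np.abs(Q[:,1]-y)<.02,2]).round(4)) for y in(np.array(-.11),np.array(-.03),np.array(.05))])
    q=P[(np.abs(P[:,0]-.63)<.06)&(np.abs(P[:,1]+.083)<.06)&(P[:,2]>.11)&(P[:,2]<.125)]
    if len(q)>10: print("cap",((np.percentile(q,1,0)+np.percentile(q,99,0))/2).round(4))
E
```

```text
time: 26.82
tool_pos: [0.4284, -0.0353, 0.248]
tcp_rot: [2.139, 2.298, 0.001]
wrist_force: [-0.4, -1.0, -1.0]
width: 0.496
wrist 4876 z99 [0.0828 0.0844] y [-0.121   0.0698]
4353
yaw 3.19 x@-.03 0.5058 [(np.float64(-0.11), np.float64(0.0828)), (np.float64(-0.03), np.float64(0.0829)), (np.float64(0.05), np.float64(0.0828))]
cap [ 0.629  -0.0824  0.1138]
scene 422 z99 [0.0842 0.089 ] y [-0.1295  0.0719]
335
yaw 2.58 x@-.03 0.5045 [(np.float64(-0.11), np.float64(0.0848)), (np.float64(-0.03), np.float64(0.085)), (np.float64(0.05), np.float64(0.0848))]
cap [ 0.6278 -0.0823  0.1164]
```

View pics/f_scene.png

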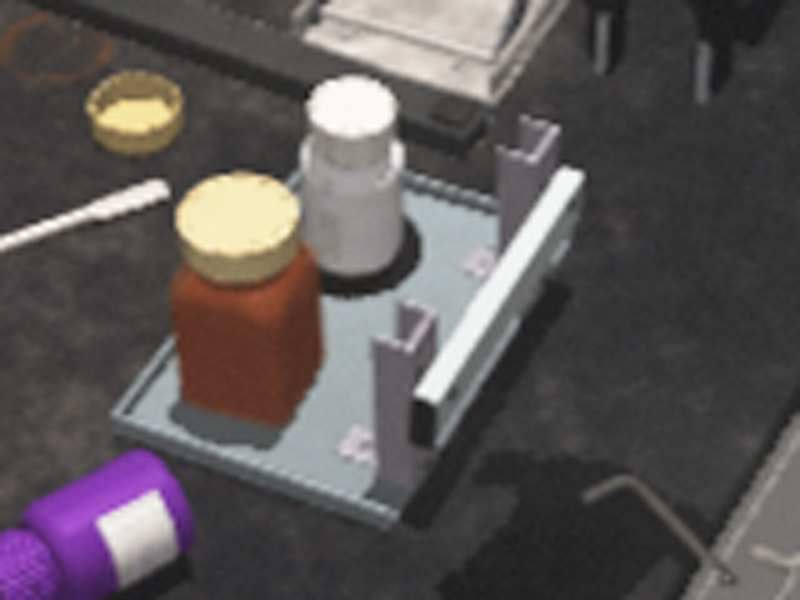

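View pics/f_wrist.png

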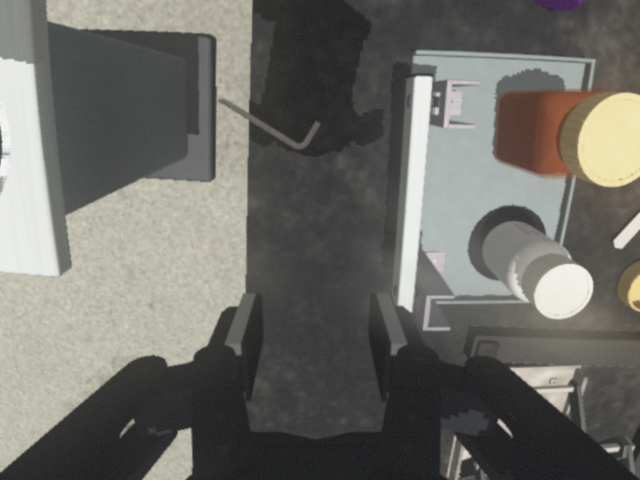

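Both pictures show the rail seated against both uprights: its top is level at 83–85 mm, where 84 is expected. Bottle and jar are upright, and the gripper is clear.

```bash
python3 -c "
from workcell import bot
print(bot.finish_job(),bot.read_state()['time'])"
```

```text
the job is handed in; nothing more can be done
the job is handed in; nothing more can be done
```

The bottle is standing on the mat and the guard rail is hung back on the stand. I handed the job in at about 27 s of the 72 s allowed; no verdict is reported.

- **What I did:** A lab jack to the right of the stand blocked placing the bottle from the side. So I stood it upright on the open worktop, took it again from above by the cap, and set it on the mat. I then gripped the rail at its centre, slid both tabs level into the upper slots until the bar met the uprights (about 5 N), and lowered it about 14.5 mm until it seated (about 10 N).
- **Bottle:** It is upright, with the cap centre at (0.629, -0.082), within about 2 mm of the mat centre.
- **Rail:** Its top is level along its length at 83 mm (wrist camera) and 85 mm (scene camera); fully hung is 84 mm. It is centred to about 1 mm.
- **Jar and robot:** The jar was never disturbed and is still standing. The gripper is clear of everything.
- **Disagreement:** In the last check the cameras put the rail's yaw at 3.2° and 2.6°, against 3.85° for the stand. That is noisy, because the points included part of the bar's front face, and it is within the 3.4° allowed.
- **Refused move:** One early move was refused for missing keys in its rows. Nothing moved, and I resent it.

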